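# Sweep leftover components into the catch tray

## Task

Clear the soldering bench: sweep the three leftover components (finned heat sink, red relay, black round buzzer) along the bench top with the fingers, steadily and without flicking them, through the open side of the white-walled catch tray until all three lie wholly inside it. Do not pick anything up, and leave the solder spool, the circuit board and the cutters where they are.

Things in the scene. Friction and masses are not known exactly. Their poses are not given: they have to be found in the camera images.
- tray: white-walled tray, fixed; yellow inside is the bare bench (no step). Inside 90 mm (its x) by 140 mm (y); walls 5 mm thick, 30 mm high on its +x, +y, -y sides; the -x side (mouth) is open. Origin: centre of the inside, at bench height; mouth line at x = -45 mm, back wall's inner face at x = +45, side faces at y = +-70. Its +x axis, the way to sweep in, points roughly to world +y (robot's left)
- heatsink: aluminium heat sink with five fins on top, 26 x 26 mm, 12 mm high, about 25 g; loose; origin at the centre of its underside, z up as it lies; lies flat on the bench at any yaw
- relay: red relay with a white patch on top, 26 mm (x) by 22 mm (y), 13 mm high, about 20 g; loose; origin at the centre of its underside, z up as it lies; lies flat on the bench at any yaw
- buzzer: black round buzzer with a white dot on top, diameter 26 mm, 12 mm high, about 18 g; loose; origin at the centre of its underside, z up as it lies; lies flat on the bench at any yaw
- spool: bystander: spool of solder standing upright, diameter 54 mm, 50 mm high, green top, 250 g; origin at the centre of its underside. It stands beyond the parts as seen from the robot
- board: bystander: green circuit board in a black carrier lying flat, 60 mm (x) by 100 mm (y), 15 mm high, 150 g; origin at the centre of its underside. It lies between the parts and the robot
- cutters: bystander: cutters with orange handles lying flat along their x (jaws to +x), about 140 mm long (from x = -80 mm to +60 mm), 60 mm wide, 12 mm high, 120 g; origin on the bench under the middle. They lie to the robot's right of the parts

How it is judged:
By the outcome, as a careful person would: the job done as asked, in the order asked, and still so for the second after the job is handed in, with the robot touching nothing.
It also fails if it takes over 72 s, if anything falls off the work surface, if the arm or the gripper's body presses on something with over 40 N, if the wrist force passes 120 N, or if a joint passes its speed limit or range.

## Robot

A 7-joint arm with a two-finger parallel gripper is mounted at the origin on the work surface. World frame = base frame: x ahead of the robot, y to its left, z up, the work surface at z = 0. Lengths are in m, angles in rad, forces in N, time in s.
With the tool pointing down it reaches from about 0.4 to 0.875 m from the base axis. Payload 19.3 kg.
Tool frame: the origin (TCP) lies midway between the tips of the shut fingers; the grasp point (between the pads) lies 19 mm behind it; z points along the fingers, y is the line along which they close (so a half turn about z gives the same grasp; the last joint's range is limited). The gripper opens to 85 mm and grips with 20 to 120 N. Pads are 22 mm wide; open, the fingers measure 114 mm over their backs; the gripper's body (76 mm by 85 mm) begins 54 mm behind the grasp point. The pads swing forward as they close: fully open they stand 13 mm farther back than shut.
Start: joints at [-1.225, 0.521, -0.036, 1.599, 0.021, 1.021, -0.113], TCP at [0.252, 0.572, 0.231] pointing down, gripper open.
Joint ranges: [-2.91, 2.91], [-0.3, 2.13], [-1.5, 1.42], [0.17, 2.43], [-1.26, 4.41], [0.16, 1.93], [-2.52, 2.52]. Speed limits (rad/s): [1.89, 1.89, 2.39, 2.39, 3.01, 3.01, 3.01].

## Interface

Orientations are given as a 3x3 rotation matrix whose columns are the frame's x, y, z axes.
In Python, from station import r gives the robot as it stands.
- The arm moves only by the tool servo_tool, never from a script. Its arguments are lists of equal length, an entry for each row: "translation": the shift along the tool's x, y, z in m, a list of three; "spin": the turn about the tool's z in rad; "fingers": the gripper command: -1 is shut, 1 is fully open, values between are in proportion. In form: {"translation": [[tx, ty, tz], ...], "spin": [spin, ...], "fingers": [fingers, ...]}. A call has 1 to 10 rows; each row is the pose to reach, as a shift and turn from the pose commanded when the call began, along the tool's axes at that moment; what a row does not reach only later rows make up. A row lasts 1/10 s, in which the tool goes at most 50 mm and 8.59 degrees, less where a joint would pass 70% of its speed; a pose out of reach is approached as far as the arm can. A call with a gripper value outside its range is refused whole. The fingers move at their own pace and stop on an object; the grip force is fixed at half the most. Time passes only in rows, so rows that repeat a pose let the fingers close. It gives the time, the measured TCP pose, the force, the opening and the grip force at its end, in the units of the state.
- r.get_obs(): the state, without advancing time (a new reading comes with each control period).
- r.snapshot(name): name is "side" or "top"; returns the picture (384x512x3 uint8, blue, green, red); there is no depth.
- r.camera_model(name): a dict with "fovy" (degrees; the focal length in pixels is half the picture's height over the tangent of half this angle, whatever the lens; pixels are square), "cx", "cy" (the principal point, pixels), "position" and "attitude" of the camera in the world. Camera axes: x right, y down, z forward; pixel columns grow to the right and rows downward; lengths in m; the calibration is good to about 2 mm. A picture is of the moment at which its call begins. camera_model takes no time and is no camera call.
- r.sign_off(): hands the job in; it is judged then, once.
The state is a dict: "t": time; "joints": joint angles; "dq": joint speeds; "tau": joint torques, N m; "position": TCP position; "tcp_rot": TCP orientation; "ft_force": force on the tool from outside, world axes, zero at the start; "wrist_torque": the same for the moment, N m; "gripper_width": finger opening in m; "finger_force": force on a finger pad.
Only numpy, scipy, OpenCV 4.12 (cv2) and the standard library are available. Lean on these libraries where they do the work, as an engineer would, in place of code of your own. Each camera call takes 0.05 s, during which the arm holds its last target. There are 200 camera calls.

## Working session

There is one attempt and no reset: what is moved stays moved. The work goes in short steps, Python scripts to look and compute and a tool call to move; the robot and the scene stay as the last step left them, time stands still between calls to the robot, and variables do not carry over. Pictures are saved under pics/ and viewed, at most 10 in all, crops included, and the job is handed in when it is done.

Besides the shell and the picture viewer there is one more tool, called after "Request:" by a JSON object that holds its "op" and its "data", one argument or row to a line. servo_tool: Moves the arm, as the interface text tells. Its arguments: {"type":"object","properties":{"translation":{"type":"array","items":{"type":"array","items":{"type":"number"}}},"spin":{"type":"array","items":{"type":"number"}},"fingers":{"type":"array","items":{"type":"number"}}},"required":["translation","spin","fingers"]}

```bash
mkdir -p pics; cat > h.py <<'E'
import numpy as np, cv2
from station import r
def cam(n):
    m=r.camera_model(n); f=192/np.tan(np.radians(m["fovy"])/2); return m,f
def px2w(n,u,v,z):
    m,f=cam(n); d=np.array(m["attitude"])@np.array([(u-m["cx"])/f,(v-m["cy"])/f,1]); p=np.array(m["position"]); return (p+d*(z-p[2])/d[2])
E
python3 - <<'E'
from h import *
for n in("top","side"):
    im=r.snapshot(n); cv2.imwrite(f"pics/{n}0.png",im); print(r.camera_model(n))
o=r.get_obs(); print(o["t"],o["position"],o["tcp_rot"],o["gripper_width"])
E
```

```text
{'fovy': 56.46919858177853, 'cx': 263.8518492003834, 'cy': 191.90301755019956, 'position': array([ 0.52047925, -0.06906404,  0.77238882]), 'attitude': array([[ 0.01448931, -0.99919031,  0.03753365],
       [-0.99973267, -0.01380033,  0.01855097],
       [-0.01801797, -0.03779241, -0.99912316]])}
{'fovy': 56.41999269416485, 'cx': 253.54109883085005, 'cy': 194.59257360079107, 'position': array([ 0.21963652, -0.61813953,  0.60209789]), 'attitude': array([[ 0.87112138, -0.32326634,  0.36965715],
       [-0.49105183, -0.56737277,  0.66102665],
       [-0.00395427, -0.75735527, -0.65299108]])}
0.1 [0.2523722  0.57148824 0.23080287] [[-9.14777197e-01  4.03958631e-01 -3.23176748e-04]
 [ 4.03958755e-01  9.14776755e-01 -9.01429301e-04]
 [-6.85055696e-05 -9.55157046e-04 -9.99999541e-01]] 0.08518514142910323
```

View pics/top0.png

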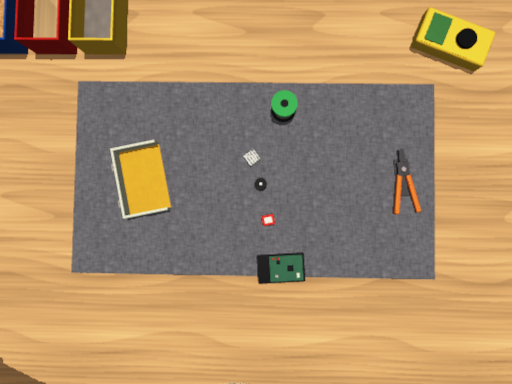

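View pics/side0.png

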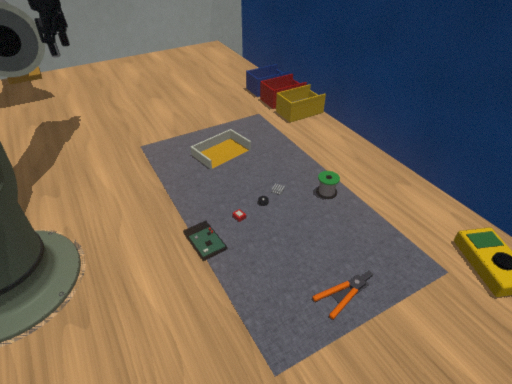

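The top view shows the tray at the left around (145,180), with its mouth facing right. The heat sink is at (252,157), the buzzer at (261,184), the relay at (268,220), the spool at (284,104) and the board at (282,268). The side view agrees.

```bash
cat >> h.py <<'E'
def measure(im, n="top"):
    hsv=cv2.cvtColor(im,cv2.COLOR_BGR2HSV); H,S,V=[hsv[...,i].astype(int) for i in range(3)]
    roi=np.zeros(H.shape,bool); roi[84:272,80:430]=1
    ms={"tray":((H>15)&(H<30)&(S>150)&(V>120),0),"red":(((H<6)|(H>174))&(S>140)&(V>90),.013),
        "black":((V<38),.012),"sink":((V>135)&(S<60),.012),"green":((H>45)&(H<85)&(S>120),.05)}
    out={}
    for k,(m,z) in ms.items():
        c,_=cv2.findContours(((m&roi)*255).astype(np.uint8),cv2.RETR_EXTERNAL,cv2.CHAIN_APPROX_NONE)
        for q in c:
            if len(q)<12: continue
            (u,v),(w,h),a=cv2.minAreaRect(q)
            if k in("black","sink") and max(w,h)>25: continue
            p=px2w(n,u,v,z); b=[np.round(px2w(n,*x,z)[:2],3).tolist() for x in cv2.boxPoints(((u,v),(w,h),a))]
            out.setdefault(k,[]).append(p); print(k,(round(u),round(v)),np.round(p[:2],3),[round(w),round(h),round(a)],b if k in("tray","sink","red") else "")
    return out
E
python3 - <<'E'
from h import *
measure(cv2.imread("pics/top0.png"))
for u,v in((257,255),(304,253),(258,283),(305,282)): print("board",px2w("top",u,v,.015)[:2].round(3))
E
```

```text
tray (144, 179) [0.574 0.206] [64, 41, 80] [[0.634, 0.266], [0.652, 0.177], [0.514, 0.148], [0.497, 0.236]]
red (268, 220) [ 0.49  -0.064] [11, 12, 79] [[0.499, -0.049], [0.504, -0.074], [0.482, -0.079], [0.477, -0.054]]
black (290, 268) [ 0.389 -0.112] [4, 4, 90] 
black (266, 263) [ 0.399 -0.061] [16, 15, 90] 
black (288, 254) [ 0.419 -0.108] [8, 0, 180] 
black (398, 157) [ 0.627 -0.339] [8, 0, -90] 
black (281, 117) [ 0.711 -0.09 ] [23, 9, 10] 
sink (268, 219) [ 0.491 -0.064] [5, 7, 76] [[0.493, -0.056], [0.497, -0.069], [0.488, -0.072], [0.484, -0.058]]
sink (251, 157) [ 0.624 -0.027] [13, 13, 54] [[0.627, -0.008], [0.644, -0.03], [0.621, -0.047], [0.605, -0.024]]
sink (396, 84) [ 0.784 -0.334] [18, 0, 180] [[0.784, -0.353], [0.784, -0.353], [0.784, -0.315], [0.784, -0.315]]
green (284, 104) [ 0.729 -0.093] [25, 25, 90] 
board [ 0.416 -0.042]
board [ 0.422 -0.141]
board [ 0.357 -0.045]
board [ 0.361 -0.144]
```

```bash
cat >> h.py <<'E'
C=np.array([.574,.206]); ex=np.array([-.2,.98]); ex/=np.linalg.norm(ex); ey=np.array([-ex[1],ex[0]])
def T2w(x,y): return C+x*ex+y*ey
def w2T(p): d=np.array(p[:2])-C; return np.round([d@ex,d@ey],3)
def delta(x,y,z,head,o=None):
    o=o or r.get_obs(); R=np.array(o["tcp_rot"]); d=R.T@(np.array([x,y,z])-o["position"])
    h=np.degrees(np.arctan2(R[1,0],R[0,0])); s=-((head-h+180)%360-180)
    print("to",np.round([x,y,z,head],3),"d",d.round(3),"spin",round(np.radians(s),3))
def push(a,b,back=.045,z=.004,zup=.06):
    "print approach for part at tray-frame a to go to b"
    A,B=T2w(*a),T2w(*b); u=(B-A)/np.linalg.norm(B-A); s=A-u*back
    print("len",round(np.linalg.norm(B-A),3)); delta(*s,zup,np.degrees(np.arctan2(u[1],u[0])))
E
python3 - <<'E'
from h import *
b=px2w("top",261,184,.012); print(b.round(3),w2T(b)); print(w2T([.490,-.064]),w2T([.624,-.027]))
push(w2T([.490,-.064]),(-.09,.035),zup=.12)
E
```

```text
[ 0.566 -0.049  0.012] [-0.248  0.059]
[-0.248  0.136] [-0.238 -0.002]
len 0.188
to [ 0.474 -0.106  0.12  68.946] d [-0.477 -0.53   0.111] spin 1.522
```

Request:
{"op": "servo_tool", "data": {
  "translation": [
    [-0.477, -0.53, 0.11],
    [-0.477, -0.53, 0.11],
    [-0.477, -0.53, 0.11],
    [-0.477, -0.53, 0.11],
    [-0.477, -0.53, 0.11],
    [-0.477, -0.53, 0.11],
    [-0.477, -0.53, 0.11],
    [-0.477, -0.53, 0.11],
    [-0.477, -0.53, 0.11],
    [-0.477, -0.53, 0.11]
  ],
  "spin": [1.52, 1.52, 1.52, 1.52, 1.52, 1.52, 1.52, 1.52, 1.52, 1.52],
  "fingers": [-0.67, -0.67, -0.67, -0.67, -0.67, -0.67, -0.67, -0.67, -0.67, -0.67]
}}

```text
t: 1.1
position: [0.4067, 0.1004, 0.1549]
tcp_rot: [[0.344, 0.939, 0.0], [0.939, -0.344, 0.0], [0.0, 0.0, -1.0]]
ft_force: [0.8, 0.7, -0.1]
gripper_width: 0.0143
finger_force: 0.0
```

```bash
python3 - <<'E'
from h import *
o=r.get_obs(); print(o["t"],o["position"],o["gripper_width"],o["joints"])
delta(.474,-.106,.12,69)
E
```

```text
1.1 [0.40666222 0.10037769 0.1549273 ] 0.014254393939417636 [-0.70508118  0.34552388  0.39709223  2.20679616 -0.22551271  0.62598893
 -0.49622376]
to [ 0.474 -0.106  0.12  69.   ] d [-0.171  0.134  0.035] spin 0.016
```

Request:
{"op": "servo_tool", "data": {
  "translation": [
    [-0.171, 0.134, 0.035],
    [-0.171, 0.134, 0.035],
    [-0.171, 0.134, 0.035],
    [-0.171, 0.134, 0.035],
    [-0.171, 0.134, 0.035],
    [-0.171, 0.134, 0.035],
    [-0.171, 0.134, 0.075],
    [-0.171, 0.134, 0.11],
    [-0.171, 0.134, 0.13],
    [-0.171, 0.134, 0.13]
  ],
  "spin": [0.016, 0.016, 0.016, 0.016, 0.016, 0.016, 0.016, 0.016, 0.016, 0.016],
  "fingers": [-0.67, -0.67, -0.67, -0.67, -0.67, -0.67, -0.67, -0.67, -0.67, -0.67]
}}

```text
t: 2.1
position: [0.4732, -0.103, 0.0231]
tcp_rot: [[0.352, 0.936, -0.004], [0.936, -0.352, 0.001], [-0.001, -0.004, -1.0]]
ft_force: [-0.7, -0.6, 0.8]
gripper_width: 0.0142
finger_force: 0.0
```

```bash
python3 - <<'E'
from h import *
print(r.get_obs()["position"])
im=r.snapshot("side"); cv2.imwrite("pics/s1.png",cv2.resize(im[150:270,150:310],None,fx=4,fy=4))
E
```

```text
[ 0.47316821 -0.10300689  0.02311814]
```

View pics/s1.png

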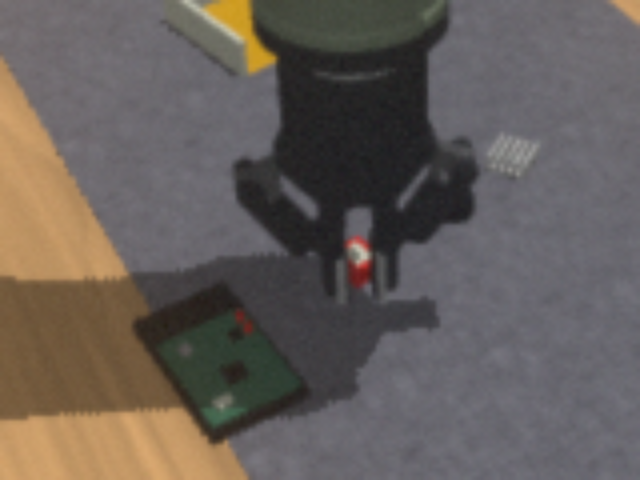

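The fingers stand squarely behind the red relay at (357,258) in the crop, clear of the board. I'll lower them and start the sweep.

Request:
{"op": "servo_tool", "data": {
  "translation": [
    [0, 0, 0.01],
    [0, 0, 0.018],
    [0, 0, 0.018],
    [0.005, 0, 0.018],
    [0.01, 0, 0.018],
    [0.015, 0, 0.018],
    [0.02, 0, 0.018],
    [0.025, 0, 0.018],
    [0.031, 0, 0.018],
    [0.037, 0, 0.018]
  ],
  "spin": [0, 0, 0, 0, 0, 0, 0, 0, 0, 0],
  "fingers": [-0.67, -0.67, -0.67, -0.67, -0.67, -0.67, -0.67, -0.67, -0.67, -0.67]
}}

```text
t: 3.15
position: [0.488, -0.069, 0.0071]
tcp_rot: [[0.353, 0.936, -0.0], [0.936, -0.353, -0.0], [-0.0, -0.0, -1.0]]
ft_force: [-0.1, -0.6, -0.2]
gripper_width: 0.0144
finger_force: 0.1
```

Request:
{"op": "servo_tool", "data": {
  "translation": [
    [0.007, 0, 0],
    [0.014, 0, 0],
    [0.021, 0, 0],
    [0.028, 0, 0],
    [0.035, 0, 0],
    [0.042, 0, 0],
    [0.049, 0, 0],
    [0.056, 0, 0],
    [0.063, 0, 0],
    [0.07, 0, 0]
  ],
  "spin": [0, 0, 0, 0, 0, 0, 0, 0, 0, 0],
  "fingers": [-0.67, -0.67, -0.67, -0.67, -0.67, -0.67, -0.67, -0.67, -0.67, -0.67]
}}

```text
t: 4.15
position: [0.5128, -0.0034, 0.0071]
tcp_rot: [[0.353, 0.936, 0.0], [0.936, -0.353, -0.0], [-0.0, 0.0, -1.0]]
ft_force: [-0.3, -0.9, 0.7]
gripper_width: 0.0139
finger_force: 0.2
```

Request:
{"op": "servo_tool", "data": {
  "translation": [
    [0.007, 0, 0],
    [0.014, 0, 0],
    [0.021, 0, 0],
    [0.028, 0, 0],
    [0.035, 0, 0],
    [0.042, 0, 0],
    [0.049, 0, 0],
    [0.056, 0, 0],
    [0.063, 0, 0],
    [0.07, 0, 0]
  ],
  "spin": [0, 0, 0, 0, 0, 0, 0, 0, 0, 0],
  "fingers": [-0.67, -0.67, -0.67, -0.67, -0.67, -0.67, -0.67, -0.67, -0.67, -0.67]
}}

```text
t: 5.15
position: [0.5375, 0.0621, 0.0071]
tcp_rot: [[0.353, 0.936, 0.0], [0.936, -0.353, -0.0], [-0.0, 0.0, -1.0]]
ft_force: [-0.3, -0.1, 0.5]
gripper_width: 0.0144
finger_force: 0.2
```

```bash
python3 - <<'E'
from h import *
print(r.get_obs()["position"], w2T(r.get_obs()["position"]))
im=r.snapshot("side"); cv2.imwrite("pics/s2.png",cv2.resize(im[100:260,150:310],None,fx=3,fy=3))
t=r.snapshot("top"); cv2.imwrite("pics/t2.png",t); measure(t)
E
```

```text
[0.53748933 0.06208561 0.00705951] [-0.134  0.065]
tray (413, 191) [ 0.556 -0.374] [12, 1, 72] [[0.568, -0.369], [0.569, -0.371], [0.544, -0.379], [0.543, -0.377]]
tray (398, 194) [ 0.55  -0.343] [3, 35, 4] [[0.513, -0.338], [0.588, -0.343], [0.587, -0.349], [0.512, -0.343]]
black (288, 254) [ 0.419 -0.108] [6, 0, 180] 
black (282, 117) [ 0.711 -0.091] [21, 9, 8] 
sink (246, 270) [ 0.383 -0.019] [2, 5, 90] [[0.385, -0.013], [0.386, -0.024], [0.381, -0.024], [0.381, -0.013]]
sink (391, 268) [ 0.393 -0.324] [7, 3, 14] [[0.392, -0.315], [0.398, -0.317], [0.395, -0.332], [0.388, -0.33]]
sink (321, 267) [ 0.392 -0.178] [4, 8, 90] [[0.397, -0.169], [0.397, -0.186], [0.388, -0.186], [0.388, -0.169]]
sink (251, 266) [ 0.393 -0.031] [9, 3, 16] [[0.392, -0.021], [0.398, -0.023], [0.394, -0.04], [0.387, -0.038]]
sink (366, 258) [ 0.413 -0.272] [6, 1, 14] [[0.413, -0.265], [0.416, -0.266], [0.413, -0.279], [0.41, -0.278]]
sink (413, 256) [ 0.42 -0.37] [3, 6, 90] [[0.423, -0.364], [0.423, -0.376], [0.417, -0.376], [0.417, -0.364]]
sink (343, 254) [ 0.42  -0.224] [6, 3, 9] [[0.418, -0.217], [0.424
[... 5629 characters left out ...]
.711, 0.063]]
sink (139, 113) [0.715 0.216] [7, 3, 18] [[0.714, 0.224], [0.721, 0.222], [0.717, 0.208], [0.709, 0.211]]
sink (382, 92) [ 0.766 -0.305] [4, 9, 68] [[0.766, -0.295], [0.773, -0.312], [0.765, -0.316], [0.758, -0.298]]
sink (312, 92) [ 0.765 -0.155] [4, 4, 90] [[0.769, -0.151], [0.769, -0.159], [0.761, -0.159], [0.761, -0.151]]
sink (245, 91) [ 0.766 -0.011] [4, 8, 90] [[0.77, -0.002], [0.77, -0.02], [0.762, -0.02], [0.761, -0.003]]
sink (176, 91) [0.765 0.138] [4, 6, 90] [[0.769, 0.145], [0.769, 0.132], [0.76, 0.131], [0.76, 0.144]]
sink (110, 90) [0.766 0.282] [4, 8, 90] [[0.77, 0.291], [0.77, 0.273], [0.761, 0.273], [0.761, 0.291]]
green (284, 104) [ 0.729 -0.093] [25, 25, 90]
```

View pics/s2.png

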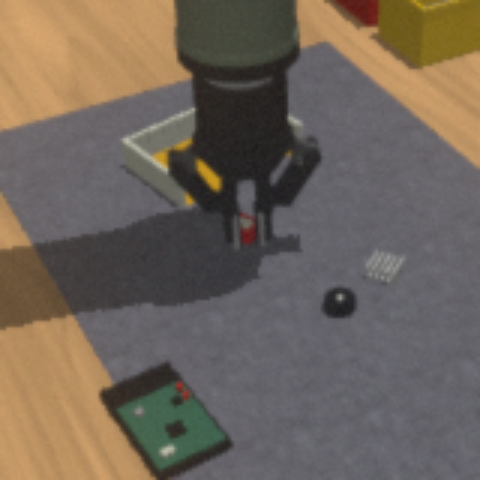

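The red relay at (248,228) in the crop sits between the fingertips, moving towards the tray. The buzzer and heat sink haven't moved. Next I push 30 mm more, back off, and look at where the relay is.

Request:
{"op": "servo_tool", "data": {
  "translation": [
    [0.006, 0, 0],
    [0.012, 0, 0],
    [0.018, 0, 0],
    [0.024, 0, 0],
    [0.028, 0, 0],
    [0.03, 0, 0],
    [0.03, 0, 0],
    [0.015, 0, 0],
    [-0.01, 0, 0],
    [-0.02, 0, 0]
  ],
  "spin": [0, 0, 0, 0, 0, 0, 0, 0, 0, 0],
  "fingers": [-0.67, -0.67, -0.67, -0.67, -0.67, -0.67, -0.67, -0.67, -0.67, -0.67]
}}

```text
t: 6.25
position: [0.5291, 0.0397, 0.0072]
tcp_rot: [[0.356, 0.935, -0.001], [0.935, -0.356, -0.001], [-0.001, -0.0, -1.0]]
ft_force: [0.7, 0.9, 0.6]
gripper_width: 0.0141
finger_force: 0.0
```

```bash
cat >> h.py <<'E'
def find(n,k,tag=None):
    im=r.snapshot(n)
    if tag: cv2.imwrite(f"pics/{tag}.png",im)
    hsv=cv2.cvtColor(im,cv2.COLOR_BGR2HSV); H,S,V=[hsv[...,i].astype(int) for i in range(3)]
    m={"red":((H<6)|(H>174))&(S>140)&(V>90)}[k]
    c,_=cv2.findContours((m*255).astype(np.uint8),cv2.RETR_EXTERNAL,cv2.CHAIN_APPROX_NONE)
    for q in c:
        if len(q)<8: continue
        (u,v),s,a=cv2.minAreaRect(q); p=px2w(n,u,v,.0125)
        if .43<p[0]<.7 and -.2<p[1]<.3: print(n,k,round(u),round(v),np.round(s,1),round(a),p.round(3),"tray",w2T(p))
E
python3 - <<'E'
from h import *
o=r.get_obs(); print(w2T(o["position"]))
find("top","red"); find("side","red")
delta(*T2w(-.13,.038),.007,101.5)
E
```

```text
[-0.154  0.077]
side red 233 170 [4.  7.2] 37 [0.555 0.098 0.012] tray [-0.102  0.04 ]
to [5.630e-01 7.100e-02 7.000e-03 1.015e+02] d [0.04 0.02 0.  ] spin -0.565
```

Request:
{"op": "servo_tool", "data": {
  "translation": [
    [0.0, 0.01, 0],
    [0.0, 0.02, 0],
    [0.01, 0.02, 0],
    [0.02, 0.02, 0],
    [0.03, 0.02, 0],
    [0.03, 0.02, 0]
  ],
  "spin": [-0.14, -0.28, -0.42, -0.565, -0.565, -0.565],
  "fingers": [-0.67, -0.67, -0.67, -0.67, -0.67, -0.67]
}}

```text
t: 6.95
position: [0.56, 0.0657, 0.007]
tcp_rot: [[-0.2, 0.98, 0.0], [0.98, 0.2, 0.001], [0.001, 0.001, -1.0]]
ft_force: [-0.7, 0.9, 0.3]
gripper_width: 0.0141
finger_force: 0.0
```

```bash
python3 - <<'E'
from h import *
o=r.get_obs(); print(w2T(o["position"]))
find("side","red"); find("top","red")
cv2.imwrite("pics/s3.png",cv2.resize(r.snapshot("side")[110:210,170:290],None,fx=4,fy=4))
E
```

```text
[-0.135  0.042]
side red 227 171 [7. 3.] 37 [0.54  0.101 0.012] tray [-0.096  0.054]
```

View pics/s3.png

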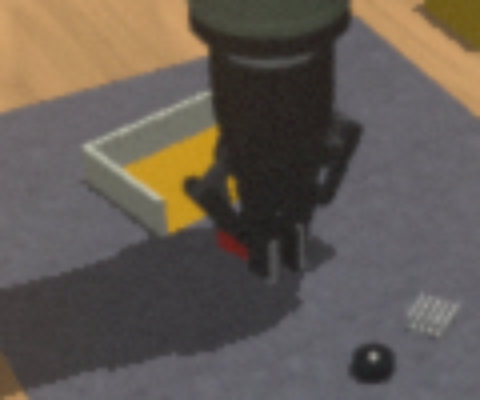

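The relay's visible edge, at (233,243) in the crop, is just ahead of the fingers and left of centre. The mouth lies straight beyond it. I'll push in along the tray's x with a small drift to the right.

Request:
{"op": "servo_tool", "data": {
  "translation": [
    [0, 0.002, 0],
    [0.004, 0.003, 0],
    [0.009, 0.003, 0],
    [0.015, 0.004, 0],
    [0.021, 0.004, 0],
    [0.027, 0.005, 0],
    [0.034, 0.005, 0],
    [0.041, 0.006, 0],
    [0.048, 0.006, 0],
    [0.055, 0.007, 0]
  ],
  "spin": [0, 0, 0, 0, 0, 0, 0, 0, 0, 0],
  "fingers": [-0.67, -0.67, -0.67, -0.67, -0.67, -0.67, -0.67, -0.67, -0.67, -0.67]
}}

```text
t: 8.1
position: [0.5551, 0.1197, 0.0071]
tcp_rot: [[-0.203, 0.979, -0.0], [0.979, 0.203, -0.0], [0.0, -0.0, -1.0]]
ft_force: [-0.5, -0.4, -0.3]
gripper_width: 0.0145
finger_force: 0.1
```

Request:
{"op": "servo_tool", "data": {
  "translation": [
    [0.007, 0, 0],
    [0.014, 0.001, 0],
    [0.021, 0.001, 0],
    [0.028, 0.002, 0],
    [0.035, 0.002, 0],
    [0.042, 0.003, 0],
    [0.049, 0.003, 0],
    [0.056, 0.003, 0],
    [0.063, 0.003, 0],
    [0.068, 0.003, 0]
  ],
  "spin": [0, 0, 0, 0, 0, 0, 0, 0, 0, 0],
  "fingers": [-0.67, -0.67, -0.67, -0.67, -0.67, -0.67, -0.67, -0.67, -0.67, -0.67]
}}

```text
t: 9.1
position: [0.5442, 0.1871, 0.0071]
tcp_rot: [[-0.203, 0.979, -0.0], [0.979, 0.203, 0.0], [0.0, -0.0, -1.0]]
ft_force: [0.3, 0.2, -0.9]
gripper_width: 0.0142
finger_force: 0.1
```

Request:
{"op": "servo_tool", "data": {
  "translation": [
    [0.003, 0, 0],
    [0.003, 0, 0],
    [-0.01, 0, 0],
    [-0.03, 0, 0],
    [-0.06, 0, 0],
    [-0.1, 0, -0.02],
    [-0.14, 0, -0.05],
    [-0.18, 0, -0.07],
    [-0.22, 0, -0.08],
    [-0.24, 0, -0.08]
  ],
  "spin": [0, 0, 0, 0, 0, 0, 0, 0, 0, 0],
  "fingers": [-0.67, -0.67, -0.67, -0.67, -0.67, -0.67, -0.67, -0.67, -0.67, -0.67]
}}

```text
t: 10.1
position: [0.5937, -0.0546, 0.089]
tcp_rot: [[-0.198, 0.98, 0.003], [0.98, 0.198, -0.002], [-0.002, 0.002, -1.0]]
ft_force: [-0.3, 0.9, -0.1]
gripper_width: 0.0141
finger_force: 0.0
```

```bash
python3 - <<'E'
from h import *
o=r.get_obs(); print(w2T(o["position"]),o["position"])
find("top","red","t4")
print("sink"); push((-.238,-.002),(.01,-.04),zup=.1)
print("buzz"); push((-.248,.059),(.01,0),zup=.1)
E
```

```text
[-0.259  0.033] [ 0.59373412 -0.05463398  0.08897482]
top red 139 194 [ 9.5 12.5] 81 [0.541 0.212 0.012] tray [0.013 0.031]
sink
len 0.251
to [ 6.2600e-01 -7.2000e-02  1.0000e-01  9.2823e+01] d [-0.021  0.029 -0.012] spin 0.148
buzz
len 0.265
to [ 0.565 -0.094  0.1   88.654] d [-0.031 -0.036 -0.012] spin 0.221
```

View pics/t4.png

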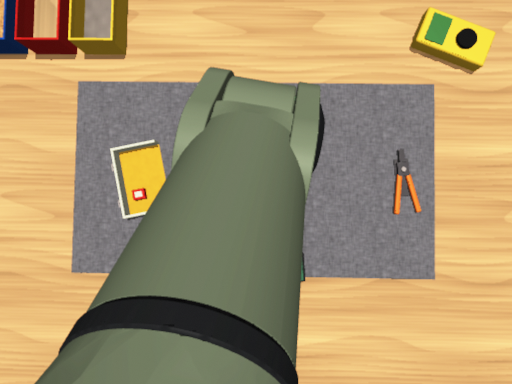

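The relay lies inside the tray at (139,194). The heat sink is next.

Request:
{"op": "servo_tool", "data": {
  "translation": [
    [-0.021, 0.029, 0],
    [-0.021, 0.029, 0],
    [-0.021, 0.029, 0.02],
    [-0.021, 0.029, 0.05],
    [-0.021, 0.029, 0.07],
    [-0.021, 0.029, 0.083],
    [-0.021, 0.029, 0.083],
    [-0.017, 0.029, 0.083],
    [-0.012, 0.029, 0.083],
    [-0.007, 0.029, 0.083]
  ],
  "spin": [0.14, 0.15, 0.15, 0.15, 0.15, 0.15, 0.15, 0.15, 0.15, 0.15],
  "fingers": [-0.67, -0.67, -0.67, -0.67, -0.67, -0.67, -0.67, -0.67, -0.67, -0.67]
}}

```text
t: 11.15
position: [0.6232, -0.0491, 0.005]
tcp_rot: [[-0.054, 0.999, 0.001], [0.999, 0.054, 0.0], [0.0, 0.001, -1.0]]
ft_force: [-0.2, 0.1, -1.2]
gripper_width: 0.0141
finger_force: 0.1
```

```bash
python3 - <<'E'
from h import *
o=r.get_obs(); print(w2T(o["position"]),o["position"])
cv2.imwrite("pics/s5.png",cv2.resize(r.snapshot("side")[110:230,190:350],None,fx=4,fy=4))
E
```

```text
[-0.26   0.003] [ 0.62324855 -0.04910147  0.00503219]
```

View pics/s5.png

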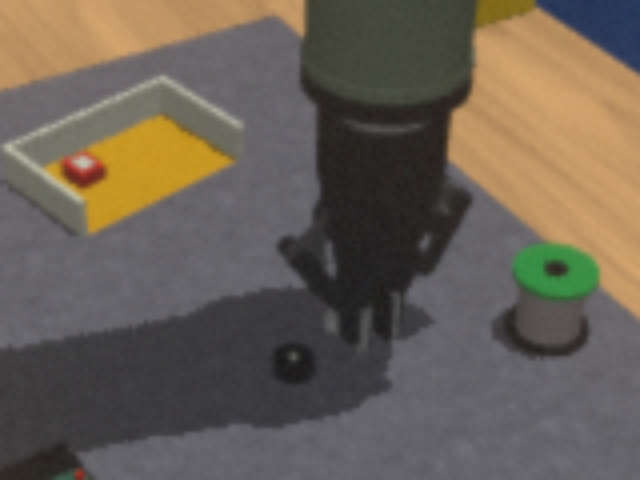

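The fingertips stand behind the heat sink, which shows at (330,320) in the crop. The buzzer at (293,362) and the spool are clear.

```bash
python3 - <<'E'
from h import *
delta(*T2w(-.016,-.038),.006,92.8)
E
```

```text
to [6.14e-01 1.98e-01 6.00e-03 9.28e+01] d [ 0.246  0.005 -0.001] spin 0.006
```

Request:
{"op": "servo_tool", "data": {
  "translation": [
    [0.005, 0, 0],
    [0.011, 0, 0],
    [0.018, 0, 0],
    [0.025, 0, 0],
    [0.032, 0, 0],
    [0.039, 0, 0],
    [0.046, 0, 0],
    [0.053, 0, 0],
    [0.06, 0, 0],
    [0.067, 0, 0]
  ],
  "spin": [0, 0, 0, 0, 0, 0, 0, 0, 0, 0],
  "fingers": [-0.67, -0.67, -0.67, -0.67, -0.67, -0.67, -0.67, -0.67, -0.67, -0.67]
}}

```text
t: 12.2
position: [0.6192, 0.0178, 0.0041]
tcp_rot: [[-0.054, 0.999, -0.0], [0.999, 0.054, -0.0], [-0.0, -0.0, -1.0]]
ft_force: [0.6, -0.9, 0.2]
gripper_width: 0.0141
finger_force: 0.3
```

Request:
{"op": "servo_tool", "data": {
  "translation": [
    [0.007, 0, 0],
    [0.014, 0, 0],
    [0.021, 0, 0],
    [0.028, 0, 0],
    [0.035, 0, 0],
    [0.042, 0, 0],
    [0.049, 0, 0],
    [0.056, 0, 0],
    [0.063, 0, 0],
    [0.07, 0, 0]
  ],
  "spin": [0, 0, 0, 0, 0, 0, 0, 0, 0, 0],
  "fingers": [-0.67, -0.67, -0.67, -0.67, -0.67, -0.67, -0.67, -0.67, -0.67, -0.67]
}}

```text
t: 13.2
position: [0.6154, 0.0877, 0.0041]
tcp_rot: [[-0.054, 0.999, 0.0], [0.999, 0.054, -0.0], [-0.0, 0.0, -1.0]]
ft_force: [0.2, 0.3, 0.1]
gripper_width: 0.0142
finger_force: 0.3
```

```bash
python3 - <<'E'
from h import *
o=r.get_obs(); print(w2T(o["position"]))
cv2.imwrite("pics/s6.png",cv2.resize(r.snapshot("side")[100:220,180:340],None,fx=4,fy=4))
delta(*T2w(-.016,-.038),.006,92.8)
E
```

```text
[-0.124 -0.017]
to [6.14e-01 1.98e-01 6.00e-03 9.28e+01] d [ 0.109  0.005 -0.002] spin 0.006
```

View pics/s6.png

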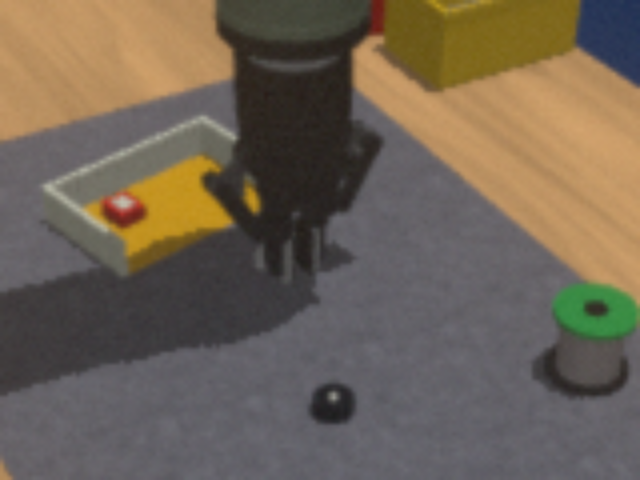

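The heat sink stays in front of the fingers at (262,258), and the buzzer hasn't moved. I'll carry on into the tray and withdraw.

Request:
{"op": "servo_tool", "data": {
  "translation": [
    [0.005, 0, 0],
    [0.011, 0, 0],
    [0.018, 0.001, 0],
    [0.025, 0.001, 0],
    [0.032, 0.001, 0],
    [0.039, 0.002, 0],
    [0.046, 0.002, 0],
    [0.053, 0.002, 0],
    [0.06, 0.003, 0],
    [0.067, 0.003, 0]
  ],
  "spin": [0, 0, 0, 0, 0, 0, 0, 0, 0, 0],
  "fingers": [-0.67, -0.67, -0.67, -0.67, -0.67, -0.67, -0.67, -0.67, -0.67, -0.67]
}}

```text
t: 14.25
position: [0.6149, 0.1548, 0.0041]
tcp_rot: [[-0.054, 0.999, 0.0], [0.999, 0.054, -0.0], [-0.0, 0.0, -1.0]]
ft_force: [-0.1, 0.2, -0.3]
gripper_width: 0.0139
finger_force: 0.1
```

Request:
{"op": "servo_tool", "data": {
  "translation": [
    [0.007, 0, 0],
    [0.014, 0, 0],
    [0.021, 0, 0],
    [0.028, 0.001, 0],
    [0.034, 0.001, 0],
    [0.039, 0.001, 0],
    [0.042, 0.001, 0],
    [0.042, 0.001, 0],
    [0.03, 0, 0],
    [0.01, 0, 0]
  ],
  "spin": [0, 0, 0, 0, 0, 0, 0, 0, 0, 0],
  "fingers": [-0.67, -0.67, -0.67, -0.67, -0.67, -0.67, -0.67, -0.67, -0.67, -0.67]
}}

```text
t: 15.25
position: [0.614, 0.164, 0.004]
tcp_rot: [[-0.055, 0.998, -0.0], [0.998, 0.055, 0.0], [0.0, -0.0, -1.0]]
ft_force: [0.1, -0.9, 0.9]
gripper_width: 0.014
finger_force: 0.0
```

Request:
{"op": "servo_tool", "data": {
  "translation": [
    [-0.03, 0, 0],
    [-0.07, 0, -0.03],
    [-0.11, 0, -0.06],
    [-0.15, 0, -0.08],
    [-0.19, 0, -0.08],
    [-0.23, 0, -0.08],
    [-0.25, 0, -0.08],
    [-0.25, 0, -0.08]
  ],
  "spin": [0, 0, 0, 0, 0, 0, 0, 0],
  "fingers": [-0.67, -0.67, -0.67, -0.67, -0.67, -0.67, -0.67, -0.67]
}}

```text
t: 16.05
position: [0.6269, -0.0911, 0.0843]
tcp_rot: [[-0.048, 0.999, 0.0], [0.999, 0.048, -0.002], [-0.002, -0.0, -1.0]]
ft_force: [0.4, -0.7, 0.0]
gripper_width: 0.0142
finger_force: 0.0
```

```bash
python3 - <<'E'
from h import *
o=r.get_obs(); print(w2T(o["position"]),o["position"])
t=r.snapshot("top"); s=r.snapshot("side"); cv2.imwrite("pics/t7.png",t)
cv2.imwrite("pics/c7.png",np.hstack([cv2.resize(t[120:240,90:290],None,fx=2,fy=2,interpolation=2),cv2.resize(s[110:230,190:380],(380,240))]))
g=s.copy();g=cv2.cvtColor(s,cv2.COLOR_BGR2GRAY)
push((-.248,.059),(.01,-.003),zup=.09)
E
```

```text
[-0.302  0.008] [ 0.62690024 -0.0911287   0.08431247]
len 0.265
to [ 0.564 -0.094  0.09  88.022] d [-0.004 -0.063 -0.006] spin 0.087
```

View pics/c7.png

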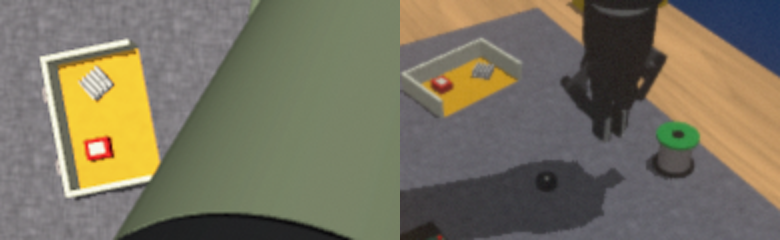

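The heat sink at (95,83) and the relay at (98,149) in the crop are both well inside the tray. The buzzer hasn't moved, at side pixel (263,200). It goes between them, stopping shallower so the fingers stay clear of both.

Request:
{"op": "servo_tool", "data": {
  "translation": [
    [-0.004, -0.05, 0],
    [-0.004, -0.063, 0],
    [-0.004, -0.063, 0],
    [-0.004, -0.063, 0.02],
    [-0.004, -0.063, 0.05],
    [-0.004, -0.063, 0.07],
    [-0.004, -0.063, 0.079],
    [-0.004, -0.063, 0.079]
  ],
  "spin": [0.087, 0.087, 0.087, 0.087, 0.087, 0.087, 0.087, 0.087],
  "fingers": [-0.67, -0.67, -0.67, -0.67, -0.67, -0.67, -0.67, -0.67]
}}

```text
t: 16.95
position: [0.5649, -0.0923, 0.0043]
tcp_rot: [[0.032, 0.999, -0.001], [0.999, -0.032, 0.0], [0.0, -0.001, -1.0]]
ft_force: [0.3, 0.2, 1.6]
gripper_width: 0.0141
finger_force: 0.0
```

```bash
python3 - <<'E'
from h import *
o=r.get_obs(); print(w2T(o["position"]),o["position"], px2w("side",263,200,.009))
delta(*T2w(-.030,-.003),.006,88)
E
```

```text
[-0.29   0.069] [ 0.56491161 -0.09233707  0.0042537 ] [ 0.56574196 -0.04740697  0.009     ]
to [5.83e-01 1.77e-01 6.00e-03 8.80e+01] d [ 0.27   0.009 -0.002] spin 0.003
```

Request:
{"op": "servo_tool", "data": {
  "translation": [
    [0.004, 0, -0.001],
    [0.009, 0, -0.001],
    [0.014, 0, -0.001],
    [0.019, 0.001, -0.001],
    [0.025, 0.001, -0.001],
    [0.031, 0.001, -0.001],
    [0.038, 0.001, -0.001],
    [0.045, 0.001, -0.001],
    [0.052, 0.002, -0.001],
    [0.059, 0.002, -0.001]
  ],
  "spin": [0.035, 0.035, 0.035, 0.035, 0.035, 0.035, 0.035, 0.035, 0.035, 0.035],
  "fingers": [-0.67, -0.67, -0.67, -0.67, -0.67, -0.67, -0.67, -0.67, -0.67, -0.67]
}}

```text
t: 17.95
position: [0.5692, -0.0333, 0.0061]
tcp_rot: [[0.068, 0.998, 0.0], [0.998, -0.068, -0.0], [-0.0, 0.0, -1.0]]
ft_force: [-0.5, 0.5, -0.2]
gripper_width: 0.0142
finger_force: 0.2
```

Request:
{"op": "servo_tool", "data": {
  "translation": [
    [0.007, 0, 0],
    [0.014, 0, 0],
    [0.021, 0, 0],
    [0.028, 0, 0],
    [0.035, 0, 0],
    [0.042, 0, 0],
    [0.049, 0, 0],
    [0.056, 0, 0],
    [0.063, 0, 0],
    [0.07, 0, 0]
  ],
  "spin": [0, 0, 0, 0, 0, 0, 0, 0, 0, 0],
  "fingers": [-0.67, -0.67, -0.67, -0.67, -0.67, -0.67, -0.67, -0.67, -0.67, -0.67]
}}

```text
t: 18.95
position: [0.5738, 0.0364, 0.0061]
tcp_rot: [[0.068, 0.998, -0.0], [0.998, -0.068, -0.0], [-0.0, -0.0, -1.0]]
ft_force: [0.8, -0.6, 0.0]
gripper_width: 0.0142
finger_force: 0.2
```

Request:
{"op": "servo_tool", "data": {
  "translation": [
    [0.007, 0, 0],
    [0.014, 0, 0],
    [0.021, 0, 0],
    [0.028, 0, 0],
    [0.035, 0, 0],
    [0.042, 0, 0],
    [0.049, 0, 0],
    [0.056, 0, 0],
    [0.063, 0, 0],
    [0.07, 0, 0]
  ],
  "spin": [0, 0, 0, 0, 0, 0, 0, 0, 0, 0],
  "fingers": [-0.67, -0.67, -0.67, -0.67, -0.67, -0.67, -0.67, -0.67, -0.67, -0.67]
}}

```text
t: 19.95
position: [0.5786, 0.1063, 0.006]
tcp_rot: [[0.068, 0.998, -0.0], [0.998, -0.068, -0.0], [-0.0, -0.0, -1.0]]
ft_force: [0.4, -0.3, -0.4]
gripper_width: 0.0141
finger_force: 0.2
```

```bash
python3 - <<'E'
from h import *
o=r.get_obs(); print(w2T(o["position"]),o["position"])
cv2.imwrite("pics/s8.png",cv2.resize(r.snapshot("side")[100:220,180:340],None,fx=4,fy=4))
delta(*T2w(-.030,-.003),.005,86)
E
```

```text
[-0.099  0.015] [0.57857943 0.10630889 0.00604591]
to [5.83e-01 1.77e-01 5.00e-03 8.60e+01] d [ 0.07  -0.     0.001] spin 0.003
```

View pics/s8.png

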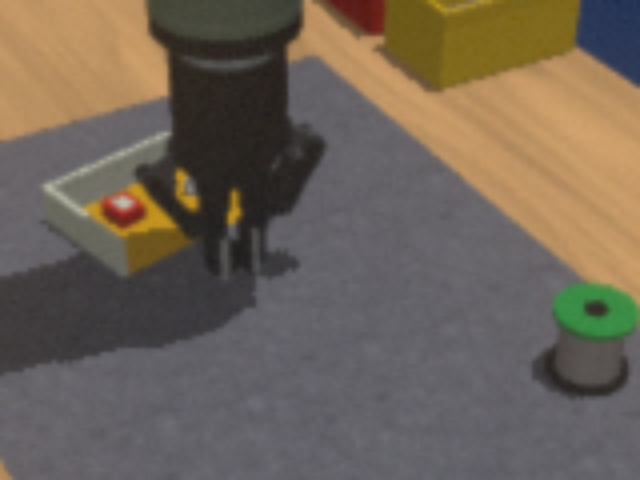

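The buzzer's white dot shows between the fingertips at (232,230), still carried. I'll do the last 70 mm, back straight out and rise clear.

Request:
{"op": "servo_tool", "data": {
  "translation": [
    [0.007, 0, 0],
    [0.014, 0, 0],
    [0.021, 0, 0],
    [0.028, 0, 0],
    [0.035, 0, 0],
    [0.042, 0, 0],
    [0.049, 0, 0],
    [0.056, 0, 0],
    [0.062, 0, 0],
    [0.067, 0, 0]
  ],
  "spin": [0, 0, 0, 0, 0, 0, 0, 0, 0, 0],
  "fingers": [-0.67, -0.67, -0.67, -0.67, -0.67, -0.67, -0.67, -0.67, -0.67, -0.67]
}}

```text
t: 21.0
position: [0.5831, 0.1731, 0.006]
tcp_rot: [[0.068, 0.998, -0.0], [0.998, -0.068, -0.0], [-0.0, -0.0, -1.0]]
ft_force: [-0.6, -0.2, 0.6]
gripper_width: 0.0142
finger_force: 0.1
```

Request:
{"op": "servo_tool", "data": {
  "translation": [
    [0.003, 0, 0],
    [0.003, 0, 0],
    [0.003, 0, 0],
    [-0.01, 0, 0],
    [-0.03, 0, 0],
    [-0.06, 0, -0.03],
    [-0.1, 0, -0.07],
    [-0.14, 0, -0.1],
    [-0.18, 0, -0.12],
    [-0.22, 0, -0.12]
  ],
  "spin": [0, 0, 0, 0, 0, 0, 0, 0, 0, 0],
  "fingers": [-0.67, -0.67, -0.67, -0.67, -0.67, -0.67, -0.67, -0.67, -0.67, -0.67]
}}

```text
t: 22.0
position: [0.5687, -0.0503, 0.1292]
tcp_rot: [[0.069, 0.998, 0.004], [0.998, -0.069, -0.0], [0.0, 0.004, -1.0]]
ft_force: [1.0, 0.2, -0.7]
gripper_width: 0.0139
finger_force: 0.0
```

```bash
python3 - <<'E'
from h import *
def blobs(n,im,x0,x1,y0,y1):
    hsv=cv2.cvtColor(im,cv2.COLOR_BGR2HSV); H,S,V=[hsv[...,i].astype(int) for i in range(3)]
    yel=(H>15)&(H<30)&(S>150)
    c,_=cv2.findContours((yel*255).astype(np.uint8)[y0:y1,x0:x1],cv2.RETR_EXTERNAL,cv2.CHAIN_APPROX_NONE)
    q=cv2.convexHull(max(c,key=cv2.contourArea)); m=np.zeros(yel.shape,np.uint8); cv2.fillPoly(m[y0:y1,x0:x1],[q],255)
    ob=((m>0)&~yel).astype(np.uint8)*255
    c,_=cv2.findContours(ob,cv2.RETR_EXTERNAL,cv2.CHAIN_APPROX_NONE)
    for q in c:
        if cv2.contourArea(q)>15:
            P=np.array([w2T(px2w(n,*p,.012)) for p in q[:,0]]); mm=np.zeros_like(m); cv2.fillPoly(mm,[q],255)
            print(n,"bgr",np.round(cv2.mean(im,mm)[:3]),"min",P.min(0),"max",P.max(0))
blobs("top",r.snapshot("top"),100,180,130,225); blobs("side",r.snapshot("side"),185,260,125,175)
E
```

```text
top bgr [160. 179. 188.] min [-0.014 -0.057] max [ 0.022 -0.022]
top bgr [ 96. 123. 166.] min [-0.036 -0.062] max [0.028 0.045]
side bgr [ 79. 103. 151.] min [-0.048  0.019] max [0.032 0.074]
side bgr [ 80.  94. 103.] min [-0.031 -0.058] max [0.023 0.01 ]
```

```bash
python3 - <<'E'
from h import *
for n,(x0,x1,y0,y1) in {"top":(118,168,145,215),"side":(195,250,140,166)}.items():
    im=r.snapshot(n); m=np.zeros(im.shape[:2],np.uint8); m[y0:y1,x0:x1]=(im.max(2)<70)[y0:y1,x0:x1]*255
    for q in cv2.findContours(m,cv2.RETR_EXTERNAL,cv2.CHAIN_APPROX_NONE)[0]:
        if len(q)>6:
            (u,v),R=cv2.minEnclosingCircle(q); print(n,round(u),round(v),round(R,1),w2T(px2w(n,u,v,.012 if n=="top" else .008)))
find("top","red")
b=r.snapshot("top"); hsv=cv2.cvtColor(b,cv2.COLOR_BGR2HSV); g=cv2.inRange(hsv,(45,120,40),(85,255,255)); g[:,:260]=0; g[160:]=0
print(cv2.boundingRect(g))
E
```

```text
top 147 174 5.9 [-0.011 -0.008]
side 226 150 3.9 [-0.009 -0.008]
side 246 144 5.0 [-0.022 -0.075]
top red 138 194 [10.  9.] 90 [0.541 0.215 0.012] tray [0.016 0.031]
(273, 13, 179, 99)
```

```bash
python3 -c "
from station import r
print(r.sign_off())"
```

```text
the job is handed in; nothing more can be done
None
```

I swept the relay, heat sink and buzzer into the tray and handed the job in at about 22 s; my last camera measurements put all three wholly inside (the buzzer, nearest the mouth, by about 20 mm), and the arm kept clear of the spool, board and cutters throughout.

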